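Test the bench's emergency stop and start the bench again

TASK

Test the workbench's emergency stop: press the red mushroom button in until it latches, then twist it clockwise (seen from above) by pushing one of its ears sideways, so that the latch lets go and the button comes fully out again. After that press the green start button fully in and let it go. Use only the fingertips or the outside of the fingers, without pinching the button; leave the blue button and everything else on the bench alone.

Things in the scene. Friction and masses are not known exactly. Their poses are not given: they have to be found in the camera images.
- stop_box: Stop station: a screwed-down yellow box 100 x 100 mm, 70 mm tall, origin at the centre of its underside. In its middle the red mushroom stop button: a dome of 44 mm diameter with two straight ears, a bar 96 mm long and 24 mm wide running across under the dome. While the head is out the bar lies along the box's y. Black arrows on the box show the release direction, clockwise from above.
- stop_top (a point): Top of the red dome on its turning axis, the place to press; 120.5 mm above the bench when out, 110 mm when latched in. Frame turns with the head: z up, y along the bar. The ears' upper face is 10.5 mm, their underside 24.5 mm below this point; the underside is 26 mm above the box when the head is out, 15.5 mm when latched in. A black collar (34 mm wide, 10 mm high) stands round the stem.
- ear_a (a point): Pushing place on the ear that points to +y of the head's frame: middle of the ear's vertical flank on its -x side, 37 mm out from the turning axis, 12 mm off the bar's centre line, half-way up the 14 mm tall flank (17.5 mm below the dome's top). Moves and turns with the head; a push here along the frame's +x turns the head clockwise.
- ear_b (a point): The same on the other ear (pointing to the head's -y): its vertical flank on the +x side, half-way up, 37 mm from the axis. A push here along the frame's -x turns the head clockwise. Pushing either ear alone is enough.
- stop (a joint): How far the red head is pressed in, m: 0 = fully out, 0.0105 = end of travel. It takes about 6 N to start it, then less; past about 0.0055 it snaps in and latches, staying in at 0.0105 by itself. Let go earlier, it springs out again. A cam inside turns the head as it goes in and lifts it as it is turned back.
- twist (a joint): How far the head is turned, rad, positive anticlockwise from above: 0 when out; pressing the head in turns it to 0.8 (46 degrees), always in step with joint stop. To release the latch, turn it back clockwise: about 3 N at the pushing place on an ear starts it, and after about 0.4 rad it snaps on to 0 by itself and springs out.
- ear_push: The halves of the two ears that carry the pushing flanks (part of the red head). Origin on the turning axis at the ears' underside.
- ear_back: The other halves of the two ears, with the flanks facing the other way. Origin as for ear_push. Touching pushing flanks and these with the fingers at the same time counts as gripping.
- green_top (a point): Centre of the top of the green start button, a round push button of 30 mm diameter in a black collar of 46 mm, on a grey box 65 x 65 mm and 70 mm tall, screwed down; this point is 92 mm above the bench; the frame's z is up. The black collar's rim is 10 mm below it.
- green (a joint): How far the green button is pressed, m: 0 = out, 0.006 = fully in, springs back. 1.5 N starts it moving, 5 N takes it fully in.
- blue_top (a point): Centre of the top of the blue button on a second box just like the green one (lamp switch, to be left alone). The green and the blue box may stand on either side of the stop station.
- blue (a joint): How far the blue button is pressed, m, 0 = out.
- screwdriver: Bystander, loose, to be left alone: a red-handled screwdriver, 190 long, lying flat (sizes in mm); origin at the centre of its underside.
- solder_reel: Bystander, loose, to be left alone: an aluminium solder reel standing on its flange, 62 diameter, 50 tall (sizes in mm); origin at the centre of its underside.
- flux_bottle: Bystander, loose, to be left alone: a small white bottle with a black cap, 48 diameter, 110 tall (sizes in mm); origin at the centre of its underside.
- parts_tray: Bystander, loose, to be left alone: an open cardboard tray, 90 x 120, 40 tall (sizes in mm); origin at the centre of its underside.
- pcb_module: Bystander, loose, to be left alone: a black plastic case with a green circuit board, 60 x 90, 38 tall (sizes in mm); origin at the centre of its underside.
- pliers: Bystander, loose, to be left alone: red-handled pliers, about 150 x 58, lying flat, 14 tall (sizes in mm); origin at the centre of its underside.
- pen_cup: Bystander, loose, to be left alone: a green open cup, 68 across, 85 tall (sizes in mm); origin at the centre of its underside.
Mind the look-alikes: they are no part of the job. What is shaped like the part that bears green_top but orange or pink is not meant.

How it is judged:
By the outcome, as a careful person would: the job done as asked, in the order asked, and still so for the second after the job is handed in, with the robot touching nothing.
It also fails if it takes over 45 s, if anything falls off the work surface, if the arm or the gripper's body presses on something with over 40 N, if the wrist force passes 120 N, or if a joint passes its speed limit or range.

ROBOT

A 6-joint arm with a two-finger parallel gripper is mounted at the origin on the work surface. World frame = base frame: x ahead of the robot, y to its left, z up, the work surface at z = 0. Lengths are in m, angles in rad, forces in N, time in s.
With the tool pointing down it reaches from about 0.3 to 0.875 m from the base axis. Payload 6.4 kg.
Tool frame: the origin (TCP) lies at the very end of the fingers, on their centre line; the grasp point (between the pads) lies bot.tcp_to_grasp behind it (bot.tcp_to_grasp is the distance from the TCP to the grasp point, in m); z points along the fingers, x is the direction in which the jaws open and shut, and the axes are right-handed (so a half turn about z gives the same grasp; the last joint's range is limited). The gripper opens to 88 mm and grips with 3 to 60 N. Pads are 18 mm wide; open, the fingers measure 123 mm over their backs; the gripper's body (75 mm by 187 mm) begins 45 mm behind the grasp point.
Start: joints at [-1.311, 0.181, 1.607, -0, 1.354, -0.206], TCP at [0.258, -0.514, 0.239] pointing down, gripper open.
Joint ranges: [-2.99, 2.99], [-0.89, 2.07], [0.3, 2.58], [-1.14, 4.28], [0, 2.63], [-3.12, 3.12]. Speed limits (rad/s): [2.57, 2.57, 3.01, 3.14, 3.14, 3.14].

INTERFACE

Orientations are given as a unit quaternion [x, y, z, w].
In Python, from station import bot, optics gives the robot as it stands.
- The arm moves only by the tool move_arm, never from a script. Its argument "deltas" is a list of rows, each an object with "xyz": the shift along the world's x, y, z in mm, a list of three; "roll": the turn about the world's z in degrees; "grip": the finger opening in mm, from 0 to 88.1. In form: [{"xyz": [tx, ty, tz], "roll": roll, "grip": grip}, ...]. A call has 1 to 10 rows; each row is the pose to reach, as a shift and turn from the pose commanded when the call began; what a row does not reach only later rows make up. A row lasts 1/8 s, in which the tool goes at most 62.5 mm and 10.7 degrees, less where a joint would pass 70% of its speed; a pose out of reach is approached as far as the arm can. A call with a gripper value outside its range is refused whole. The fingers move at their own pace and stop on an object; "force" is the grip in N (left out, the last holds). Time passes only in rows, so rows that repeat a pose let the fingers close. It gives the time, the measured TCP pose, the force and the opening at its end, in the units of the state.
- bot.observe(): the state, without advancing time (a new reading comes with each control period).
- optics.read_camera(name): name is "scene" or "side" or "wrist"; returns (picture, depth): 420x560x3 uint8, red, green, blue; 420x560 float32, m along the optical axis (not along the pixel's ray), 0 where there is no reading.
- optics.camera_params(name): a dict with "fov_y" (degrees; the focal length in pixels is half the picture's height over the tangent of half this angle, whatever the lens; pixels are square), "cx", "cy" (the principal point, pixels), "world_to_cam" (4x4, takes a point from world to camera coordinates). Camera axes: x right, y up, looking along -z (the intrinsics and any distortion apply to the point x, -y, -z); pixel columns grow to the right and rows downward; lengths in m; the calibration is good to about 2 mm. A picture is of the moment at which its call begins: read the wrist's pose just before it. camera_params takes no time and is no camera call; for the wrist camera it gives the pose at the moment of the call.
- bot.close_job(): hands the job in, once; it reports no verdict.
The state is a dict: "clock": time; "joint_positions": joint angles; "qvel": joint speeds; "effort": joint torques, N m; "tcp_pos": TCP position; "tcp_rot": TCP orientation; "force": force on the tool from outside, world axes, zero at the start; "moment": the same for the moment, N m; "grip_width": opening from 0.0 (shut) to 1.0 (fully open).
Only numpy, scipy, OpenCV 4.12 (cv2) and the standard library are available. Lean on these libraries where they do the work, as an engineer would, in place of code of your own. Each camera call takes 0.05 s, during which the arm holds its last target.

## Working session

There is one attempt and no reset: what is moved stays moved. The work goes in short steps, Python scripts to look and compute and a tool call to move; the robot and the scene stay as the last step left them, time stands still between calls to the robot, and variables do not carry over. Pictures are saved under pics/ and viewed, and the job is handed in when it is done.

Besides the shell and the picture viewer there is one more tool, called after "Emit:" as name(argument=value, ...), one argument or row to a line, values as JSON. move_arm: Moves the arm, as the interface text tells. Its arguments: {"type":"object","properties":{"deltas":{"type":"array"},"force":{"type":"number"}},"required":["deltas"]}

```bash
mkdir -p pics; ls; python3 - <<'E'
from station import bot, optics
import cv2
print(bot.observe(), bot.tcp_to_grasp)
for n in ("scene","side","wrist"):
    im,d=optics.read_camera(n); p=optics.camera_params(n)
    cv2.imwrite(f"pics/{n}0.png",im[:,:,::-1]); print(n,p,d.min(),d.max())
E
```

```text
pics
{'clock': 0.0, 'joint_positions': array([-1.31130001e+00,  1.81535635e-01,  1.60800513e+00,  6.69461623e-07,
        1.35382274e+00, -2.06300430e-01]), 'qvel': array([ 1.42600746e-03,  2.42935906e-03,  1.19284784e-03,  7.02980748e-05,
        1.14388963e-04, -3.85999072e-04]), 'effort': array([-5.55706101e-04, -4.33873236e+01, -3.41846073e+01,  7.01271929e-02,
        3.84596467e-02, -1.46034336e-04]), 'tcp_pos': array([ 0.25812528, -0.5131959 ,  0.23781459]), 'tcp_rot': array([ 8.51214880e-01, -5.24816581e-01, -6.42296041e-04, -6.09456498e-04]), 'force': array([ 0.74121776, -0.52631734,  0.52693816]), 'moment': array([-0.03171891, -0.03525024,  0.02954657]), 'grip_width': 0.9975879575576793} 0.0187
scene {'fov_y': 49.20449401436169, 'cx': 278.2503621678928, 'cy': 209.53031999688602, 'world_to_cam': array([[ 0.61036648,  0.79200309, -0.01356006, -0.35619794],
       [-0.45290221,  0.36297667,  0.81432643,  0.18441885],
       [ 0.64987103, -0.49089617,  0.58024874, -1.50520828],
       [ 0.        ,  0.        ,  0.        ,  1.        ]])} 0.0 3.5974274
side {'fov_y': 42.2391563079985, 'cx': 277.3442995917212, 'cy': 204.67106994105114, 'world_to_cam': array([[-0.8780835 , -0.47847774,  0.00533099,  0.53751849],
       [ 0.28845847, -0.52041295,  0.80371766, -0.22655309],
       [-0.3817867 ,  0.70726898,  0.59498698, -1.13414254],
       [ 0.        ,  0.        ,  0.        ,  1.        ]])} 0.0 3.3079681
wrist {'fov_y': 66.31367248690282, 'cx': 276.5747636906756, 'cy': 204.4906256625619, 'world_to_cam': array([[ 4.48172829e-01, -8.93946409e-01, -9.65667579e-04,
        -5.75541921e-01],
       [ 8.52960112e-01,  4.27947522e-01, -2.98864459e-01,
         4.06833961e-02],
       [ 2.67582065e-01,  1.33119254e-01,  9.54295082e-01,
        -3.90512726e-01],
       [ 0.00000000e+00,  0.00000000e+00,  0.00000000e+00,
         1.00000000e+00]])} 0.0 1.3072165
```

View pics/scene0.png

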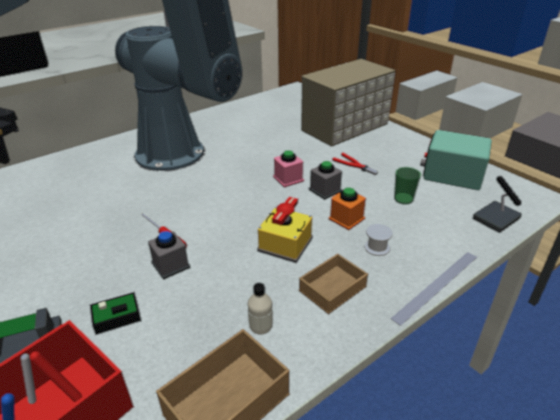

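View pics/side0.png

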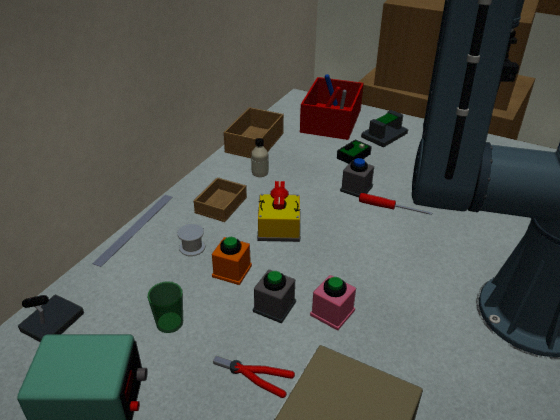

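View pics/wrist0.png

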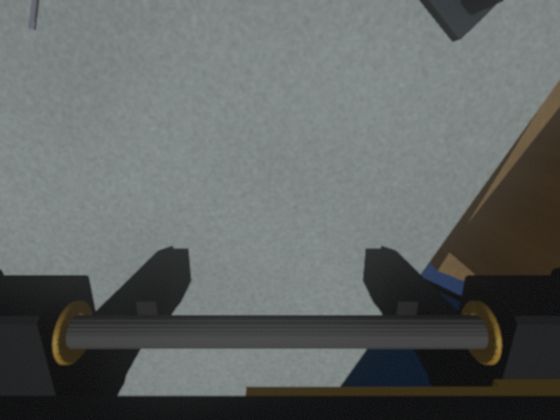

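The scene view shows the yellow stop station near (286,232), the grey box with the green button at (325,165), the blue box at (168,238), and pink and orange look-alikes at (289,157) and (348,193). I'll enlarge and measure these.

```bash
cat > h.py <<'E'
import numpy as np, cv2
from station import bot, optics
def cloud(n):
    p=optics.camera_params(n); im,d=optics.read_camera(n)
    f=210/np.tan(np.radians(p['fov_y']/2)); v,u=np.mgrid[0:420,0:560]
    c=np.stack([(u-p['cx'])/f*d,-(v-p['cy'])/f*d,-d,np.ones_like(d)],-1)
    w=c@np.linalg.inv(p['world_to_cam']).T
    w=w[...,:3]; w[d==0]=np.nan
    return im,d,w
def proj(n,P):
    p=optics.camera_params(n); f=210/np.tan(np.radians(p['fov_y']/2))
    c=p['world_to_cam']@np.r_[P,1]; return p['cx']+f*c[0]/-c[2], p['cy']-f*c[1]/-c[2]
def crop(im,u0,v0,u1,v1,s,name):
    cv2.imwrite(name,cv2.resize(im[v0:v1,u0:u1,::-1],None,fx=s,fy=s,interpolation=cv2.INTER_CUBIC))
E
python3 - <<'E'
from h import *
for n,b in (("scene",(230,130,390,270)),("side",(200,160,380,330))):
    im,d,w=cloud(n); np.savez(f"{n}.npz",im=im,d=d,w=w); crop(im,*b,4 if n=="scene" else 3,f"pics/{n}_c.png")
    hsv=cv2.cvtColor(im,cv2.COLOR_RGB2HSV); H,S,V=hsv[...,0].astype(int),hsv[...,1],hsv[...,2]
    z=w[...,2]
    for nm,m in (("green",(H>45)&(H<75)&(S>120)&(z>.06)&(z<.12)),("blue",(H>105)&(H<130)&(S>120)&(z>.06)&(z<.12)),("red",((H<5)|(H>174))&(S>150)&(z>.09)&(z<.13)),("yel",(H>20)&(H<32)&(S>140)&(z>.06)&(z<.08)),("table",(z<.01)&(z>-.01))):
        k,l,st,ce=cv2.connectedComponentsWithStats(m.astype(np.uint8))
        for i in range(1,k):
            if st[i,4]>40: q=w[l==i]; print(n,nm,st[i],ce[i].round(1),q.mean(0).round(4),np.percentile(q,[2,98],axis=0).round(4).tolist())
E
```

```text
scene green [283 151  11   7  54] [287.9 154.3] [0.3772 0.1954 0.0892] [[0.3659, 0.1857, 0.0828], [0.3869, 0.209, 0.0945]]
scene green [321 162  11   7  61] [326.  165.3] [0.4905 0.2378 0.0887] [[0.4769, 0.2282, 0.0818], [0.5013, 0.2499, 0.0947]]
scene green [397 177  16  11  67] [404.3 182.4] [0.6646 0.3576 0.0715] [[0.6425, 0.3505, 0.0609], [0.6802, 0.3693, 0.0826]]
scene green [343 189  12   8  81] [348.8 192.4] [0.6261 0.19   0.0894] [[0.6116, 0.181, 0.0813], [0.6367, 0.2021, 0.0943]]
scene green [  0 314  36  24 490] [ 16.9 325.4] [ 0.5344 -0.5676  0.0622] [[0.5119, -0.5951, 0.0602], [0.556, -0.5391, 0.0645]]
scene blue [158 232  15  11 136] [164.9 237.1] [ 0.5024 -0.2492  0.0899] [[0.4867, -0.2618, 0.0817], [0.5135, -0.2343, 0.0948]]
scene blue [  2 410  11  10  81] [  7.8 415.2] [ 0.7553 -0.6139  0.1095] [[0.7503, -0.6202, 0.0964], [0.7593, -0.6073, 0.1198]]
scene red [273 198  24  26 275] [284.5 210.4] [ 0.6118 -0.0018  0.1125] [[0.5822, -0.0371, 0.1012], [0.6336, 0.0446, 0.121]]
scene red [   0  321  122   99 1455] [ 69.  366.6] [ 0.7131 -0.5198  0.0979] [[0.6281, -0.603, 0.
[... 3793 characters left out ...]
.0242, -0.5495, -0.0046], [0.9267, 0.5204, 0.0046]]
side table [316 101  11   6  41] [321.1 103.4] [ 0.7999 -0.6651  0.0058] [[0.785, -0.6766, 0.0013], [0.8149, -0.6512, 0.0095]]
side table [241 123  28  15 243] [254.4 130.9] [ 0.9043 -0.3824  0.0047] [[0.8714, -0.4174, 0.0001], [0.9367, -0.3444, 0.0097]]
side table [486 134  71  18 478] [515.1 143.1] [ 0.1569 -0.7221 -0.0014] [[0.0472, -0.7487, -0.0056], [0.2391, -0.6852, 0.0028]]
side table [204 187  34  21 392] [220.4 197.2] [ 0.7987 -0.0244  0.0046] [[0.77, -0.0598, 0.0006], [0.8269, 0.0126, 0.0093]]
side table [   0  306   41  114 2844] [ 14.5 362.3] [ 8.507e-01  6.043e-01 -8.000e-04] [[0.7525, 0.5043, -0.004], [0.9437, 0.6901, 0.0028]]
```

```bash
sleep 0
```

```text
(no output)
```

View pics/scene_c.png

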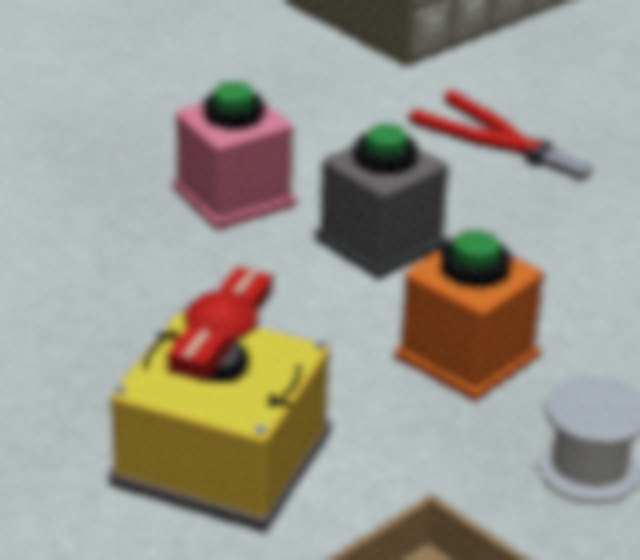

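View pics/side_c.png

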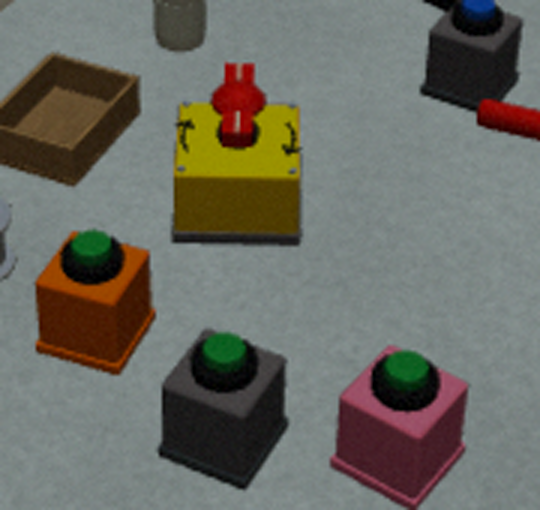

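Emit:
move_arm(
  deltas=[
    {"xyz": [30, 45, 10], "roll": 0, "grip": 0},
    {"xyz": [62, 94, 20], "roll": 0, "grip": 0},
    {"xyz": [94, 143, 30], "roll": 0, "grip": 0},
    {"xyz": [126, 192, 40], "roll": 0, "grip": 0},
    {"xyz": [158, 241, 40], "roll": 0, "grip": 0},
    {"xyz": [190, 291, 40], "roll": 0, "grip": 0},
    {"xyz": [222, 341, 40], "roll": 0, "grip": 0},
    {"xyz": [254, 391, 40], "roll": 0, "grip": 0},
    {"xyz": [286, 441, 40], "roll": 0, "grip": 0},
    {"xyz": [312, 485, 40], "roll": 0, "grip": 0},
  ],
)

```text
clock: 1.5
tcp_pos: [0.5711, -0.0267, 0.2787]
tcp_rot: [0.851, -0.524, 0.0, -0.0]
force: [0.8, -0.2, 0.2]
grip_width: 0.003
```

```bash
python3 - <<'E'
from h import *
s=bot.observe(); print(s['clock'],s['tcp_pos'],s['qvel'],s['grip_width'])
im,d,w=cloud("wrist"); np.savez("w1.npz",im=im,d=d,w=w); cv2.imwrite("pics/w1.png",im[:,:,::-1])
print(optics.camera_params("wrist"))
E
```

```text
1.5 [ 0.57110575 -0.02666395  0.2786813 ] [ 0.71387941  0.400614   -0.44185859 -0.00337391  0.04177847  0.71609601] 0.00294629553003745
{'fov_y': 66.31367248690282, 'cx': 276.5747636906756, 'cy': 204.4906256625619, 'world_to_cam': array([[ 0.45153013, -0.89225397, -0.00184374, -0.27884212],
       [ 0.85197122,  0.43175688, -0.29619427, -0.42601045],
       [ 0.26507656,  0.13216982,  0.95512594, -0.57768951],
       [ 0.        ,  0.        ,  0.        ,  1.        ]])}
```

View pics/w1.png

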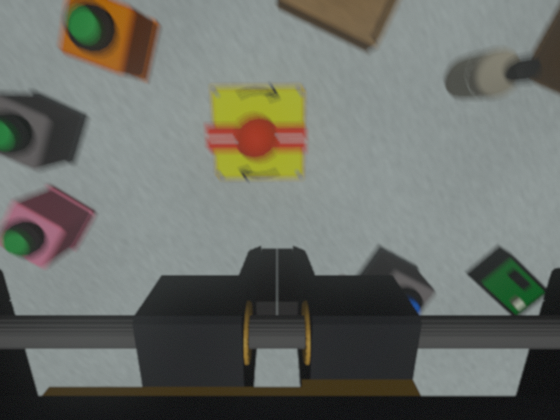

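The wrist view shows the station at about (257,135) with its bar running left to right. The arm was still moving when it was taken, so I'll repeat it.

```bash
python3 - <<'E'
from h import *
optics.read_camera("wrist");optics.read_camera("wrist")
s=bot.observe(); print(s['clock'],s['tcp_pos'],abs(s['qvel']).max())
im,d,w=cloud("wrist"); np.savez("w2.npz",im=im,d=d,w=w); 
s=bot.observe(); print(s['clock'],s['tcp_pos'],abs(s['qvel']).max())
crop(im,180,60,340,200,5,"pics/w2.png")
z=w[...,2];hsv=cv2.cvtColor(im,cv2.COLOR_RGB2HSV); H,S=hsv[...,0].astype(int),hsv[...,1]
print(np.nanmedian(z[(z<.02)]))
for nm,m in (("green",(H>45)&(H<75)&(S>120)&(z>.08)&(z<.12)),("red",((H<6)|(H>172))&(S>150)&(z>.085)&(z<.13)),("dome",((H<6)|(H>172))&(S>150)&(z>.1125)&(z<.13)),("yel",(H>20)&(H<32)&(S>140)&(z>.055)&(z<.08))):
    k,l,st,ce=cv2.connectedComponentsWithStats(m.astype(np.uint8))
    for i in range(1,k):
        if st[i,4]>40:
            q=w[l==i]; print(nm,st[i],ce[i].round(1),q.mean(0).round(4),np.percentile(q,[2,98],axis=0).round(4).tolist())
            r=cv2.minAreaRect(q[:,:2].astype(np.float32)*1000); print(r)
E
```

```text
1.65 [ 0.57070767 -0.02660216  0.27832042] 0.056086261111107066
1.7 [ 0.57014638 -0.02798928  0.27826154] 0.041499687436443035
0.00021280151118699409
green [ 71  10  32  35 852] [86.5 27.2] [0.6208 0.1944 0.092 ] [[0.6077, 0.182, 0.09], [0.6335, 0.2073, 0.0938]]
((620.2503662109375, 194.90322875976562), (28.22150230407715, 27.957090377807617), 16.16492462158203)
green [  0 122  17  29 396] [  6.9 137.3] [0.4867 0.2375 0.0917] [[0.4727, 0.2298, 0.0888], [0.4986, 0.246, 0.0935]]
((482.2947082519531, 238.39154052734375), (18.867774963378906, 34.1705207824707), 88.95342254638672)
green [  6 234  25  23 429] [ 17.5 244.9] [0.372  0.1994 0.0919] [[0.3599, 0.1875, 0.0901], [0.3836, 0.2116, 0.0933]]
((371.24163818359375, 199.68594360351562), (26.701929092407227, 25.965553283691406), 16.559192657470703)
red [ 211  121   98   41 2302] [258.9 141. ] [0.602  0.0069 0.1137] [[0.5764, -0.0334, 0.109], [0.6272, 0.0469, 0.1204]]
((601.8436889648438, 6.260272979736328), (37.99604034423828, 93.50617980957031), 28.063331604003906)
dome [ 240  121   39   41 1171] [258.7 141.4] [0.602  0.0069 0.1168] [[0
[... 333 characters left out ...]
34082), 26.8209285736084)
yel [278  90  29   4  91] [290.2  91.3] [6.574e-01 2.000e-04 6.980e-02] [[0.6511, -0.0137, 0.0682], [0.6651, 0.0113, 0.0718]]
((658.1176147460938, -1.6596660614013672), (3.0402300357818604, 29.27287483215332), 26.964088439941406)
yel [ 215   96   92   32 1535] [260.5 114.5] [0.6225 0.0175 0.0702] [[0.5948, -0.027, 0.0685], [0.6498, 0.0613, 0.0718]]
((625.1866455078125, 18.485389709472656), (31.655019760131836, 96.77352905273438), 26.87600326538086)
yel [ 218  155   88   26 1532] [265.2 166.9] [ 0.5743 -0.0119  0.0701] [[0.5463, -0.0501, 0.0684], [0.6011, 0.0346, 0.0717]]
((571.7470703125, -9.020462036132812), (29.15468978881836, 96.92926788330078), 26.9450740814209)
```

View pics/w2.png

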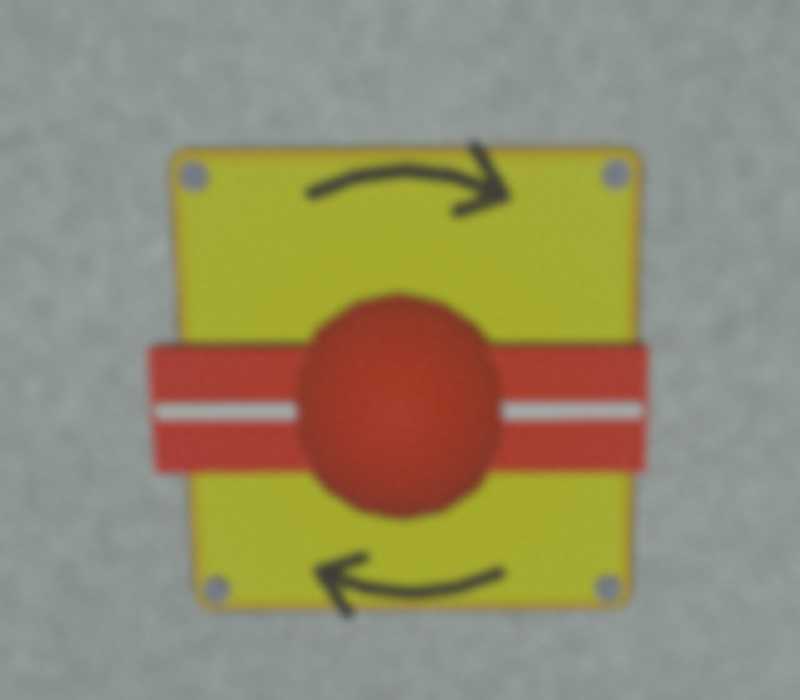

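Stop axis is at (0.602, 0.007) and the dome top at about 0.1205, as specified. The bar axis is at 117°, which puts the box yaw at about 27°. Next I move over the dome and press.

Emit:
move_arm(
  deltas=[
    {"xyz": [16, 18, 0], "roll": 0, "grip": 0},
    {"xyz": [32, 36, -20], "roll": 0, "grip": 0},
    {"xyz": [32, 36, -60], "roll": 0, "grip": 0},
    {"xyz": [32, 36, -100], "roll": 0, "grip": 0},
    {"xyz": [32, 36, -130], "roll": 0, "grip": 0},
    {"xyz": [32, 36, -145], "roll": 0, "grip": 0},
    {"xyz": [32, 36, -150], "roll": 0, "grip": 0},
    {"xyz": [32, 36, -150], "roll": 0, "grip": 0},
    {"xyz": [32, 36, -150], "roll": 0, "grip": 0},
  ],
)

```text
clock: 2.82
tcp_pos: [0.6032, 0.007, 0.1301]
tcp_rot: [0.851, -0.525, 0.001, -0.0]
force: [-0.8, -0.6, -0.8]
grip_width: 0.004
```

```bash
python3 - <<'E'
from h import *
s=bot.observe(); print(s['clock'],s['tcp_pos'],s['force'],abs(s['qvel']).max())
for n,b in (("scene",(230,130,390,270)),("side",(200,160,380,330))):
    im,d,w=cloud(n); crop(im,*b,4 if n=="scene" else 3,f"pics/{n}_d.png")
E
```

```text
2.825 [0.60317535 0.00697211 0.13014167] [-0.81158847 -0.59397203 -0.84571078] 0.0022442181048114153
```

View pics/side_d.png

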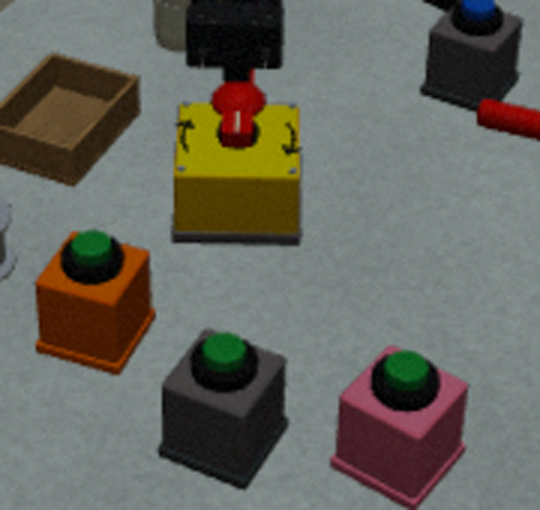

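View pics/scene_d.png

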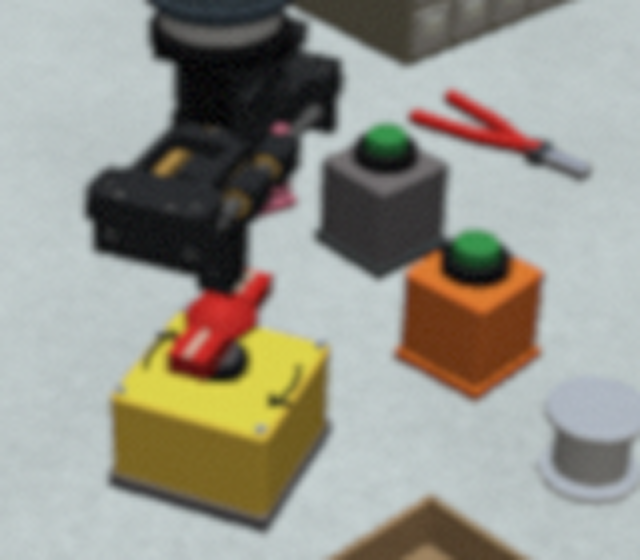

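Both crops show the closed fingers over the dome (side crop (238,90), scene crop (220,285)). Now pressing.

Emit:
move_arm(
  deltas=[
    {"xyz": [-1, 0, -6], "roll": 0, "grip": 0},
    {"xyz": [-1, 0, -9], "roll": 0, "grip": 0},
    {"xyz": [-1, 0, -12], "roll": 0, "grip": 0},
    {"xyz": [-1, 0, -14], "roll": 0, "grip": 0},
    {"xyz": [-1, 0, -16], "roll": 0, "grip": 0},
    {"xyz": [-1, 0, -18], "roll": 0, "grip": 0},
    {"xyz": [-1, 0, -20], "roll": 0, "grip": 0},
    {"xyz": [-1, 0, -20], "roll": 0, "grip": 0},
  ],
)

```text
clock: 3.92
tcp_pos: [0.6014, 0.0073, 0.1097]
tcp_rot: [0.851, -0.525, 0.0, -0.0]
force: [-2.8, 0.8, 7.3]
grip_width: 0.007
```

```bash
python3 - <<'E'
from h import *
s=bot.observe(); print(s['clock'],s['tcp_pos'],s['force'],abs(s['qvel']).max())
E
```

```text
3.925 [0.60143521 0.00728053 0.10971418] [-2.79478303  0.78900342  7.33072088] 0.00334266776635695
```

Emit:
move_arm(
  deltas=[
    {"xyz": [0, 0, 15], "roll": 0, "grip": 0},
    {"xyz": [0, 0, 45], "roll": 0, "grip": 0},
    {"xyz": [-10, -5, 80], "roll": 0, "grip": 0},
    {"xyz": [-30, -17, 110], "roll": 0, "grip": 0},
    {"xyz": [-48, -29, 120], "roll": 0, "grip": 0},
    {"xyz": [-48, -29, 120], "roll": 0, "grip": 0},
    {"xyz": [-48, -29, 120], "roll": 0, "grip": 0},
  ],
)

```text
clock: 4.8
tcp_pos: [0.5535, -0.0215, 0.2286]
tcp_rot: [0.851, -0.525, 0.0, -0.0]
force: [-1.4, -0.0, 0.1]
grip_width: 0.004
```

```bash
cat > look.py <<'E'
from h import *
import sys
s=bot.observe(); print(s['clock'],s['tcp_pos'],s['force'],abs(s['qvel']).max(),s['joint_positions'])
im,d,w=cloud("wrist"); cv2.imwrite(sys.argv[1],im[:,:,::-1])
z=w[...,2];hsv=cv2.cvtColor(im,cv2.COLOR_RGB2HSV); H,S=hsv[...,0].astype(int),hsv[...,1]
for nm,m in (("green",(H>45)&(H<75)&(S>120)&(z>.08)&(z<.12)),("red",((H<6)|(H>172))&(S>150)&(z>.085)&(z<.13))):
    k,l,st,ce=cv2.connectedComponentsWithStats(m.astype(np.uint8))
    for i in range(1,k):
        if st[i,4]>40:
            q=w[l==i]; print(nm,st[i],q.mean(0).round(4),np.percentile(q,[2,98],axis=0).round(4).tolist()); print(cv2.minAreaRect(q[:,:2].astype(np.float32)*1000))
E
python3 look.py pics/w3.png
```

```text
4.8 [ 0.55352281 -0.02154062  0.2286265 ] [-1.35610926 -0.01927901  0.09388105] 0.016935054361239613 [-2.53373622e-01  1.43090855e-01  1.67119912e+00  3.28854087e-04
  1.32713715e+00  8.51826702e-01]
green [ 45   0  42  18 499] [0.6137 0.1908 0.0916] [[0.6066, 0.1808, 0.0861], [0.6231, 0.2044, 0.0937]]
((611.8388061523438, 193.72430419921875), (12.631708145141602, 34.988189697265625), 26.779117584228516)
red [276  79  33  37 374] [0.6349 0.0033 0.0998] [[0.6214, -0.0031, 0.0984], [0.6478, 0.0101, 0.1014]]
((634.162353515625, 2.7262210845947266), (11.433510780334473, 29.18027687072754), 76.77995300292969)
red [290  91  30  34 356] [ 0.631  -0.0093  0.0998] [[0.6175, -0.0155, 0.0984], [0.644, -0.003, 0.1012]]
((630.3052368164062, -9.01172924041748), (8.318041801452637, 29.250621795654297), 72.60197448730469)
red [ 225  118   60   62 1302] [0.5836 0.0119 0.1037] [[0.5568, -0.0021, 0.0984], [0.6086, 0.0275, 0.1101]]
((583.2412719726562, 11.740650177001953), (24.27200698852539, 56.3309211730957), 73.63584899902344)
```

View pics/w3.png

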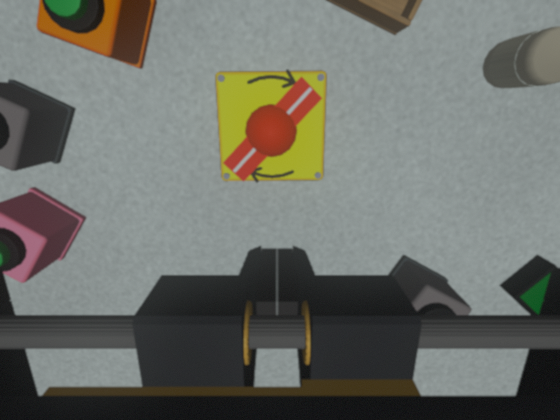

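The head is latched: wrist view (272,130), ears' upper face at 0.0998, bar turned about 46°. Now I roll the fingers and go down beside ear_a.

Emit:
move_arm(
  deltas=[
    {"xyz": [0, 0, -10], "roll": -10, "grip": 0},
    {"xyz": [0, 0, -25], "roll": -20, "grip": 0},
    {"xyz": [0, 0, -45], "roll": -30, "grip": 0},
    {"xyz": [0, 0, -65], "roll": -40, "grip": 0},
    {"xyz": [0, 0, -85], "roll": -50, "grip": 0},
    {"xyz": [0, 0, -105], "roll": -56, "grip": 0},
    {"xyz": [0, 0, -125], "roll": -56, "grip": 0},
    {"xyz": [0, 0, -140], "roll": -56, "grip": 0},
    {"xyz": [0, 0, -145], "roll": -56, "grip": 0},
    {"xyz": [0, 0, -145], "roll": -56, "grip": 0},
  ],
)

```text
clock: 6.1
tcp_pos: [0.5533, -0.0216, 0.0835]
tcp_rot: [-0.505, 0.863, 0.0, -0.0]
force: [-0.5, -0.5, -0.1]
grip_width: 0.006
```

```bash
python3 - <<'E'
from h import *
s=bot.observe(); print(s['clock'],s['tcp_pos'],s['force'],abs(s['qvel']).max(),s['joint_positions'])
for n,b in (("scene",(230,130,390,270)),("side",(200,160,380,330))):
    im,d,w=cloud(n); crop(im,*b,4 if n=="scene" else 3,f"pics/{n}_e.png")
E
```

```text
6.1 [ 0.5533082  -0.02161584  0.0835211 ] [-0.46908265 -0.52582171 -0.13663531] 0.016950204880058245 [-2.53456643e-01  3.25779926e-01  1.77424130e+00  6.58331996e-05
  1.04203288e+00  1.82866517e+00]
```

View pics/side_e.png

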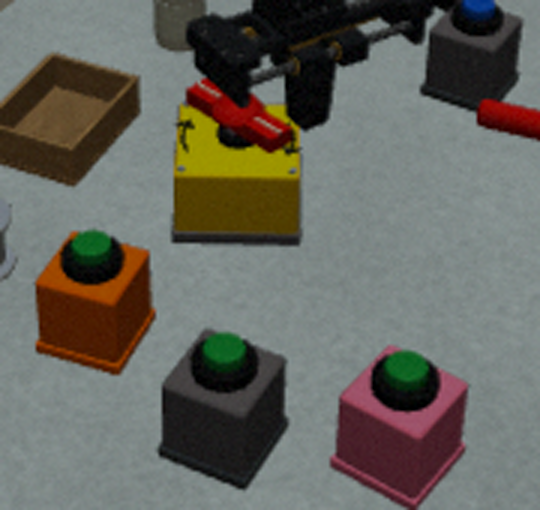

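View pics/scene_e.png

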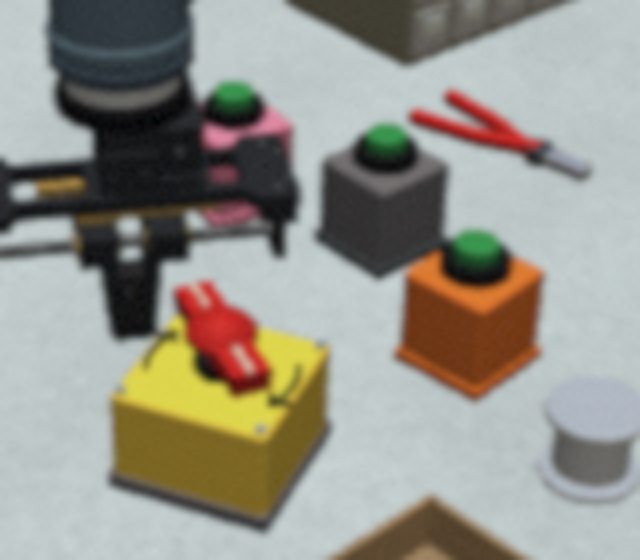

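Emit:
move_arm(
  deltas=[
    {"xyz": [1, 5, 0], "roll": 0, "grip": 0},
    {"xyz": [1, 10, 0], "roll": 0, "grip": 0},
    {"xyz": [2, 13, 0], "roll": 0, "grip": 0},
    {"xyz": [2, 16, 0], "roll": 0, "grip": 0},
    {"xyz": [3, 19, 0], "roll": 0, "grip": 0},
    {"xyz": [3, 22, 0], "roll": 0, "grip": 0},
    {"xyz": [4, 25, 0], "roll": 0, "grip": 0},
    {"xyz": [5, 28, 0], "roll": 0, "grip": 0},
    {"xyz": [6, 31, 0], "roll": 0, "grip": 0},
    {"xyz": [6, 31, 0], "roll": 0, "grip": 0},
  ],
)

```text
clock: 7.45
tcp_pos: [0.5593, 0.0098, 0.0835]
tcp_rot: [-0.505, 0.863, 0.0, 0.0]
force: [-0.4, -1.0, -0.3]
grip_width: 0.002
```

```bash
python3 - <<'E'
from h import *
s=bot.observe(); print(s['clock'],s['tcp_pos'],s['force'],abs(s['qvel']).max(),s['joint_positions'])
for n,b in (("scene",(230,130,390,270)),("side",(200,160,380,330))):
    im,d,w=cloud(n); crop(im,*b,4 if n=="scene" else 3,f"pics/{n}_f.png")
E
```

```text
7.45 [0.55930604 0.00977694 0.08349742] [-0.3992834  -0.9675109  -0.34241398] 0.0045401070778108375 [-1.94948917e-01  3.36436824e-01  1.75986289e+00  5.14009208e-04
  1.04539572e+00  1.88680026e+00]
```

View pics/side_f.png

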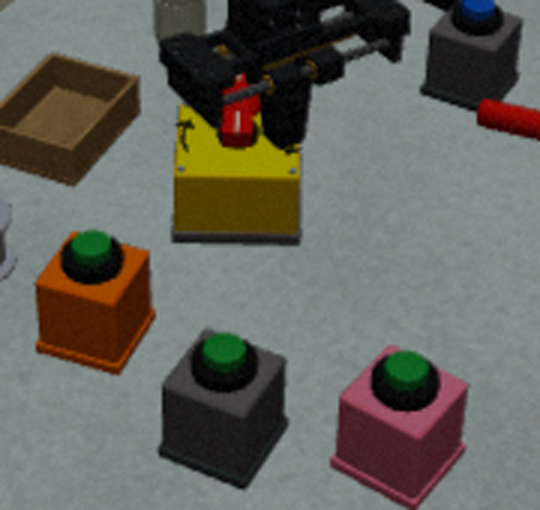

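View pics/scene_f.png

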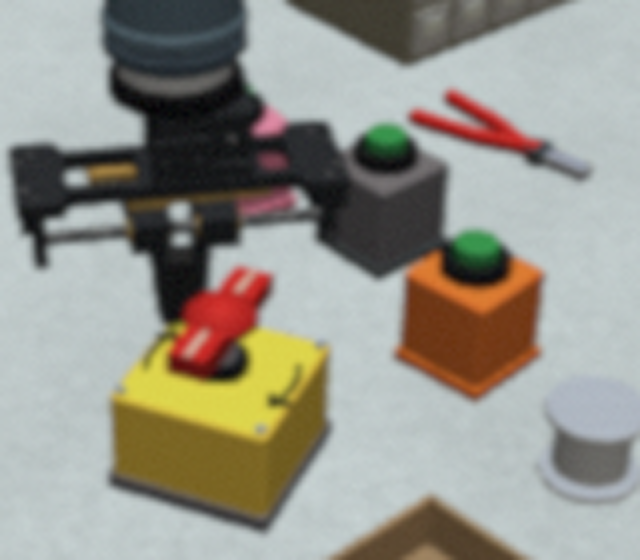

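The head has sprung out and its bar lies along the box's y again (side crop (238,115)). I back off, go up and then look at the green button.

Emit:
move_arm(
  deltas=[
    {"xyz": [-4, -8, 3], "roll": 0, "grip": 0},
    {"xyz": [-4, -8, 40], "roll": 0, "grip": 0},
    {"xyz": [-4, -8, 90], "roll": 5, "grip": 0},
    {"xyz": [-10, 10, 135], "roll": 15, "grip": 0},
    {"xyz": [-30, 50, 160], "roll": 25, "grip": 0},
    {"xyz": [-55, 95, 165], "roll": 35, "grip": 0},
    {"xyz": [-85, 145, 165], "roll": 45, "grip": 0},
    {"xyz": [-108, 185, 165], "roll": 55, "grip": 0},
    {"xyz": [-120, 205, 165], "roll": 56, "grip": 0},
    {"xyz": [-120, 205, 165], "roll": 56, "grip": 0},
  ],
)

```text
clock: 8.8
tcp_pos: [0.4385, 0.2149, 0.249]
tcp_rot: [0.852, -0.524, 0.0, -0.0]
force: [-0.7, -0.4, -0.3]
grip_width: -0.0
```

Emit:
move_arm(
  deltas=[
    {"xyz": [0, 0, 0], "roll": 0, "grip": 0},
    {"xyz": [0, 0, 0], "roll": 0, "grip": 0},
  ],
)

```text
clock: 9.05
tcp_pos: [0.4399, 0.2133, 0.2487]
tcp_rot: [0.851, -0.526, 0.0, 0.0]
force: [-0.3, 0.2, -0.1]
grip_width: 0.002
```

```bash
python3 look.py pics/w4.png
```

```text
9.05 [0.43985525 0.21328723 0.24872726] [-0.32158503  0.19684785 -0.10948337] 0.0025111949844519414 [ 2.08274096e-01 -2.46163335e-02  1.80621986e+00 -2.35226576e-04
  1.35993191e+00  1.31506716e+00]
green [375   0  34  27 760] [0.6174 0.1943 0.0922] [[0.6076, 0.1829, 0.0905], [0.6283, 0.2076, 0.0938]]
((616.6041870117188, 193.3468017578125), (19.534221649169922, 27.98387908935547), 26.606992721557617)
green [253 115  30  31 722] [0.4846 0.2437 0.0922] [[0.4722, 0.2312, 0.0904], [0.4969, 0.256, 0.0936]]
((484.9111022949219, 243.70974731445312), (27.04736328125, 26.88327980041504), 25.623062133789062)
green [243 239  26  17 217] [0.3752 0.2056 0.0919] [[0.3619, 0.193, 0.0907], [0.3833, 0.2138, 0.0932]]
((374.50250244140625, 205.65725708007812), (14.819252014160156, 27.467866897583008), 47.830867767333984)
```

View pics/w4.png

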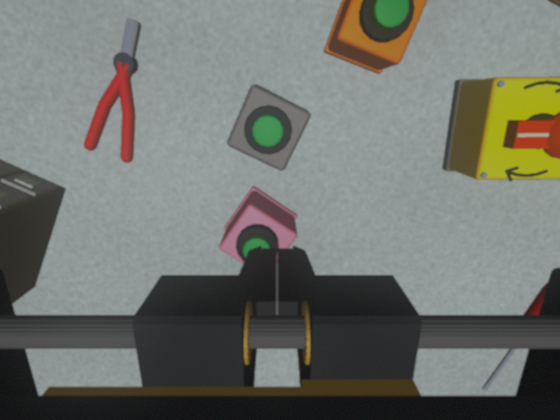

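The grey box's green button is at wrist (268,130), world (0.4847, 0.2437, 0.092), matching the given height. Moving over and pressing.

Emit:
move_arm(
  deltas=[
    {"xyz": [20, 14, 0], "roll": 0, "grip": 0},
    {"xyz": [45, 30, -20], "roll": 0, "grip": 0},
    {"xyz": [45, 30, -65], "roll": 0, "grip": 0},
    {"xyz": [45, 30, -105], "roll": 0, "grip": 0},
    {"xyz": [45, 30, -135], "roll": 0, "grip": 0},
    {"xyz": [45, 30, -145], "roll": 0, "grip": 0},
    {"xyz": [45, 30, -147], "roll": 0, "grip": 0},
    {"xyz": [45, 30, -147], "roll": 0, "grip": 0},
  ],
)

```text
clock: 10.1
tcp_pos: [0.4853, 0.2443, 0.103]
tcp_rot: [0.851, -0.525, 0.001, -0.001]
force: [-0.1, -0.4, 0.0]
grip_width: 0.005
```

```bash
python3 - <<'E'
from h import *
s=bot.observe(); print(s['clock'],s['tcp_pos'],s['force'],abs(s['qvel']).max())
im,d,w=cloud("side"); crop(im,200,160,380,330,3,"pics/side_g.png")
E
```

```text
10.1 [0.48531527 0.24434092 0.10296465] [-0.13023787 -0.39365519  0.04142486] 0.00925602645121845
```

View pics/side_g.png

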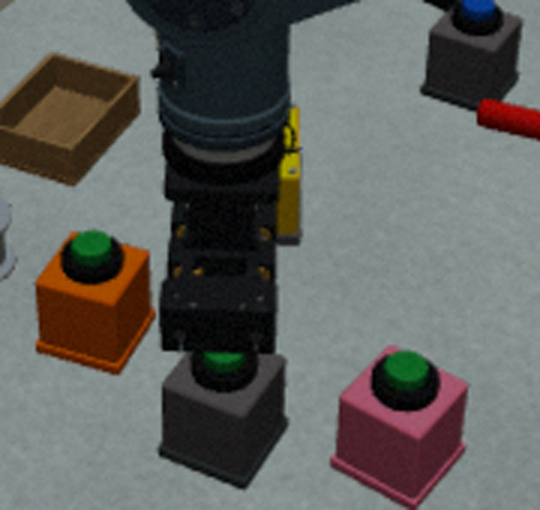

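The side crop shows the fingers right above the green button (222,355). Command z is 0.102, so pressing to about 0.085.

Emit:
move_arm(
  deltas=[
    {"xyz": [0, 0, -6], "roll": 0, "grip": 0},
    {"xyz": [0, 0, -10], "roll": 0, "grip": 0},
    {"xyz": [0, 0, -13], "roll": 0, "grip": 0},
    {"xyz": [0, 0, -15], "roll": 0, "grip": 0},
    {"xyz": [0, 0, -17], "roll": 0, "grip": 0},
    {"xyz": [0, 0, -17], "roll": 0, "grip": 0},
    {"xyz": [0, 0, -17], "roll": 0, "grip": 0},
  ],
)

```text
clock: 11.02
tcp_pos: [0.4845, 0.2444, 0.0862]
tcp_rot: [0.851, -0.525, 0.0, -0.0]
force: [-4.4, -1.2, 15.0]
grip_width: 0.007
```

Emit:
move_arm(
  deltas=[
    {"xyz": [0, 0, -1], "roll": 0, "grip": 0},
    {"xyz": [0, 0, -1], "roll": 0, "grip": 0},
  ],
)

```text
clock: 11.28
tcp_pos: [0.4846, 0.2444, 0.0861]
tcp_rot: [0.851, -0.525, 0.0, -0.0]
force: [-7.6, -3.7, 21.9]
grip_width: 0.004
```

Emit:
move_arm(
  deltas=[
    {"xyz": [0, 0, 5], "roll": 0, "grip": 0},
    {"xyz": [0, 0, 20], "roll": 0, "grip": 0},
    {"xyz": [0, 0, 60], "roll": 0, "grip": 0},
    {"xyz": [-15, -10, 110], "roll": 0, "grip": 0},
    {"xyz": [-35, -30, 150], "roll": 0, "grip": 0},
    {"xyz": [-45, -60, 165], "roll": 0, "grip": 0},
    {"xyz": [-45, -85, 170], "roll": 0, "grip": 0},
    {"xyz": [-45, -85, 170], "roll": 0, "grip": 0},
    {"xyz": [-45, -85, 170], "roll": 0, "grip": 0},
  ],
)

```text
clock: 12.4
tcp_pos: [0.4391, 0.1596, 0.2536]
tcp_rot: [0.851, -0.525, -0.0, -0.0]
force: [-0.2, -0.0, -0.6]
grip_width: 0.009
```

```bash
python3 look.py pics/w5.png; python3 - <<'E'
from h import *
im,_,_=cloud("scene"); cv2.imwrite("pics/scene_h.png",im[:,:,::-1])
E
```

```text
12.4 [0.43913098 0.15960002 0.25358275] [-0.19452553 -0.00607078 -0.58402373] 0.012392566265871744 [ 9.34301299e-02 -8.08488498e-02  1.84980052e+00  4.43813397e-04
  1.37297948e+00  1.19872552e+00]
green [201  87  30  32 762] [0.4847 0.2434 0.0921] [[0.4722, 0.2311, 0.0905], [0.4971, 0.2555, 0.0937]]
((484.4902648925781, 243.4204864501953), (27.194381713867188, 26.548961639404297), 23.94971466064453)
green [197 214  27  25 512] [0.3708 0.2007 0.092 ] [[0.3586, 0.1884, 0.0905], [0.3828, 0.2128, 0.0933]]
((370.5621643066406, 200.52528381347656), (26.39455795288086, 26.032724380493164), 71.89861297607422)
red [ 504   80   56   49 1767] [0.6042 0.0026 0.1156] [[0.5856, -0.0263, 0.1094], [0.6218, 0.0218, 0.1208]]
((607.7015991210938, 0.023920059204101562), (39.07239532470703, 50.474082946777344), 40.28435516357422)
red [473  91  30  12  96] [0.595  0.0318 0.1103] [[0.5861, 0.0268, 0.1088], [0.6028, 0.0416, 0.1119]]
((594.8335571289062, 34.20995330810547), (8.949597358703613, 23.198286056518555), 26.640926361083984)
red [464 108  31  11  80] [0.5837 0.0295 0.1102] [[0.578, 0.0194, 0.1091], [0.589, 0.0458, 0.1119]]
((580.4847412109375, 32.549591064453125), (8.386154174804688, 27.280492782592773), 26.584796905517578)
```

View pics/w5.png

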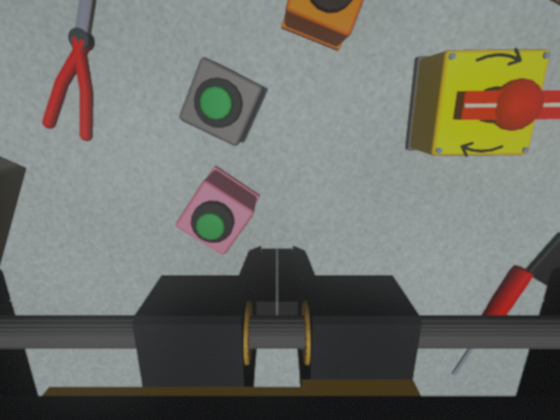

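View pics/scene_h.png

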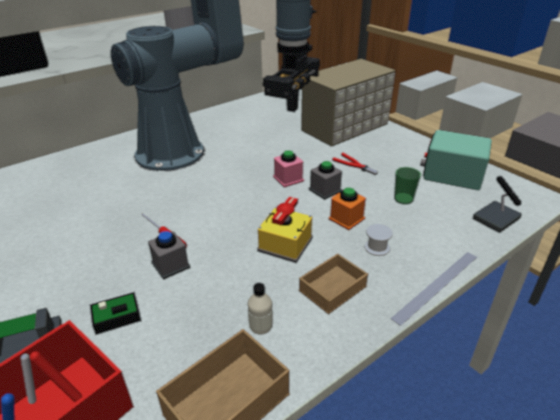

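The head is fully out: ears' upper face 0.110, dome top about 0.1208, bar at 26.6°. The green button is back at 0.092, the bystanders look undisturbed and the arm is clear. Handing in.

```bash
python3 -c "
from station import bot
print(bot.close_job(), bot.observe()['clock'])"
```

```text
the job is handed in; nothing more can be done
the job is handed in; nothing more can be done
```

The emergency-stop test is done and handed in at about 12.5 s on the robot's clock; no verdict was reported.

- **Stop button pressed:** I pressed the red dome in with the closed fingertips until it latched. The camera showed the ears' upper face at 0.0998 m and the bar turned about 46°.
- **Stop button released:** I pushed ear_a clockwise with the outside of the closed fingers until the head snapped back out.
- **Green button:** I pressed the one on the grey box, with the tip at 0.086 m (6 mm in) and 15–22 N against the end stop, then let it go.

In the last pictures:
- The red head was fully out, with the ears at 0.110 m, the dome top at about 0.121 m and the bar back along the box.
- The green button was back at 0.092 m.
- The blue button, the look-alikes and the loose things looked undisturbed in the scene view, and the arm was clear of everything.

No check failed. The only disagreement was that the two fixed cameras differed by 1–2 cm, so I used close wrist-camera measurements, which matched the given heights and sizes.

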